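Clamp the bracket and start the hold-down screw

TASK

Push the red handle of the toggle clamp down until it goes over centre and stays shut, so that its rubber tip holds the bracket in the fixture. Then start the wing-headed screw that stands loose in the threaded boss the way a fitter does: turn it backward (anticlockwise from above) only until you feel it drop off the start of the thread, then turn it forward about one full turn. The program ends while the fingers still hold the wing grip, with the screw upright and started, neither pulled out nor tightened down, and the bracket and the tools round about left where they are.

Things in the scene. Friction and masses are not known exactly. Their poses are not given: they have to be found in the camera images.
- fixture: Grey steel fixture, fixed to the bench: base plate 110 x 270 x 14 mm, long along its own y, with an upright threaded boss near its -y end and a toggle clamp near its +y end; own z up. Origin on the bench under the plate, 70 mm from the boss's axis towards the clamp (the axis is at own x = 0, y = -70 mm).
- boss_mouth (a point): Centre of the boss's open top, 56 mm above the bench; the boss is 49 mm across. Its thread is coarse, right-hand and two-start: the screw sinks 12 mm a turn when turned clockwise seen from above (1.9 mm per radian) and climbs as much when turned backward, until it drops 6 mm off the thread's start. The drop comes after 0.6 to 1.4 rad of turning backward.
- screw_grip (a point): Centre of the screw's black wing grip, a bar 50 mm long (own x), 14 mm thick (own y) and 24 mm tall; own z is the screw's axis, upright. The grip sits on a 19 mm neck above a 40 mm flange, whose top lies 26 mm below this point. Before the drop this point lies 57 to 60 mm above the boss's mouth, just after it 54 mm, one turn later 42 mm. Nothing as tall stands within 60 mm of it.
- bracket_seat (a point): Spot on the bracket's top where the clamp's tip presses, 62 mm above the bench, own z up. The bracket is a loose dark steel angle plate, 46 x 140 x 6 mm, with a flange turned down at one end and a 34 mm hole through which the screw stands.
- clamp_arm: Steel arm of the toggle clamp with a sprung black rubber tip, 65 mm from the arm's pivot, which is this body's origin, 86 mm above the bench. It stands up when the clamp is open, follows the handle and, shut, lies level with its tip pressing on the bracket.
- clamp_handle (a joint): Angle of the clamp's handle: 0 open (upright, leaning back 10 degrees, away from the bracket), 1.40 shut against its stop (level, pointing away from the screw, along the fixture's +y); it starts at 0 to 0.1. It goes over centre at 1.31 and then stays shut by itself; it is stiff and stays where it is left. Some 2 to 10 N at the grip move it.
- handle_pivot (a point): Pivot of the clamp's handle on the fixture, 94 mm above the bench; its axis lies along the fixture's x. The handle is pushed round it from upright towards the fixture's +y and down.
- handle_grip (a point): Point on the axis of the red handle's round grip (19 mm thick, 72 mm long), 85 mm from the handle's pivot, 23 mm from the handle's end. Open, the standing clamp arm is about 70 mm away from it, on the side of the bracket.
- tape_measure: Yellow tape measure, 83 mm long and 63 mm high, a bystander; origin under its middle.
- screw: Steel hold-down screw, 28 mm thread, 105 mm tall, about 0.4 kg, loose; origin at its lower tip, 93 mm below the centre of its grip. It drops by its own weight only if the fingers do not hold it up: closed loosely about the grip (3 mm of play is enough) they turn it and leave it free to drop. Once started it has about 1.5 mm of play up and down.
- sanding_block: Brown sanding block, 62 x 112 x 32 mm, a bystander; origin under its middle.
- pliers: Red-handled pliers, 172 mm, a bystander; origin under its middle.

How it is judged:
By the outcome, as a careful person would: the job done as asked, in the order asked, and still so for the second after the job is handed in, while the arm keeps its last pose, push and grip.
It also fails if it takes over 72 s, if anything falls off the work surface, if the arm or the gripper's body presses on something with over 40 N, if the wrist force passes 120 N, or if a joint passes its speed limit or range.

ROBOT

A 7-joint arm with a two-finger parallel gripper is mounted at the origin on a cart in front of the work surface, level with it; the furniture and walls round the work are solid. World frame = base frame: x ahead of the robot, y to its left, z up, the work surface at z = 0. Lengths are in mm, angles in rad, forces in N, time in s.
With the tool pointing down it reaches from about 400 to 875 mm from the base axis. Payload 4.4 kg.
Tool frame: the origin (TCP) lies on the centre line of the jaws, within the pads' length; the fingertips stand 19 mm ahead of it and the grasp point (between the pads) is the TCP; z points along the fingers, y is the line along which they close (so a half turn about z gives the same grasp; the last joint's range is limited). The gripper opens to 85 mm and grips with 20 to 120 N. Pads are 22 mm wide; open, the fingers measure 114 mm over their backs; the gripper's body (76 mm by 85 mm) begins 54 mm behind the grasp point. The pads swing forward as they close: fully open they stand 13 mm farther back than shut.
Start: joints at [-1.183, 0.628, 0.038, 1.517, -0.027, 0.996, -0.02], TCP at [284.93, 584.237, 250.313] pointing down, gripper open.
Joint ranges: [-3.06, 3.06], [-0.37, 2.12], [-1.25, 1.32], [0.18, 2.47], [-1.1, 4.24], [0.23, 1.98], [-2.94, 2.94]. Speed limits (rad/s): [2.57, 2.57, 3.14, 3.14, 3.14, 3.14, 3.14].

INTERFACE

Orientations are given as [roll, pitch, yaw] about the fixed x, y, z axes, in that order (R = Rz(yaw) Ry(pitch) Rx(roll)).
In Python, from cell import ctrl, viewer, silhouettes gives the robot as it stands.
- The arm moves only by the shell command python3 -m creep 'ROWS'. ROWS is JSON, a list of rows, each an object with "jaw": the gripper command: -1 is shut, 1 is fully open, values between are in proportion; "xyz": the shift along the tool's x, y, z in mm, a list of three; "angular": the turn, a rotation vector about the tool's x, y, z in rad, a list of three. In form: [{"jaw": jaw, "xyz": [tx, ty, tz], "angular": [rx, ry, rz]}, ...]. A call has 1 to 12 rows; each row is the pose to reach, as a shift and turn from the pose commanded when the call began, along the tool's axes at that moment; what a row does not reach only later rows make up. A row lasts 1/8 s, in which the tool goes at most 62.5 mm and 10.7 degrees, less where a joint would pass 70% of its speed; a pose out of reach is approached as far as the arm can. A call with a gripper value outside its range is refused whole. The fingers move at their own pace and stop on an object; the grip force is fixed at half the most. Time passes only in rows, so rows that repeat a pose let the fingers close. It gives the time, the measured TCP pose, the force, the opening and the grip force at its end, in the units of the state.
- ctrl.read_state(): the state, without advancing time (a new reading comes with each control period).
- viewer.get_image(name): name is "scene" or "top" or "wrist"; returns (picture, depth): 420x560x3 uint8, red, green, blue; 420x560 float32, mm along the optical axis (not along the pixel's ray), 0 where there is no reading.
- viewer.camera_model(name): a dict with "fx", "fy", "cx", "cy" (pixels), "T" (4x4, takes a point from camera to world coordinates). Camera axes: x right, y down, z forward; pixel columns grow to the right and rows downward; lengths in mm; the calibration is good to about 2 mm. A picture is of the moment at which its call begins: read the wrist's pose just before it. camera_model takes no time and is no camera call; for the wrist camera it gives the pose at the moment of the call.
- ctrl.finish_job(): hands the job in; it is judged then, once.
Trained networks look in the newest picture that a camera, given by its name, has taken for a name from the list of things; names that differ only in an ending like _2 or _b are one class to them, and where a whole thing is asked for, a point or a joint stands for the part that bears it (a point fixed in the world has none). Each returns a list of dicts, best first, with "score" (0 to 1); they miss things now and then, are a little off and sometimes report something else, mostly with a low value. They report only what shows in the picture. A call takes as long as a camera call.
- silhouettes(camera, target): "pixels" (420x560 bool, what is visible of it) and "xy" ([column, row] in pixels, amid what is visible of it).
The state is a dict: "clock": time; "qpos": joint angles; "qd": joint speeds; "tau": joint torques, N m; "eef_pos": TCP position; "tool_rot": TCP orientation; "force": force on the tool from outside, world axes, zero at the start; "torque": the same for the moment, N m; "width": finger opening in mm; "gripper_force": force on a finger pad.
Only numpy, scipy, OpenCV 4.12 (cv2) and the standard library are available. Lean on these libraries where they do the work, as an engineer would, in place of code of your own. Each camera call takes 0.05 s, during which the arm holds its last target. There are 200 camera calls.

## Working session

There is one attempt and no reset: what is moved stays moved. The work goes in short steps, Python scripts to look and compute and a shell command to move; the robot and the scene stay as the last step left them, time stands still between calls to the robot, and variables do not carry over. Pictures are saved under pics/ and viewed, at most 10 in all, crops included, and the job is handed in when it is done.

```bash
mkdir -p pics; cat > h.py <<'E'
import numpy as np, cv2, json
from cell import ctrl, viewer, silhouettes
from scipy.spatial.transform import Rotation as R
np.set_printoptions(precision=1,suppress=True)
def cloud(name,depth):
    m=viewer.camera_model(name); v,u=np.mgrid[0:420,0:560]
    p=np.stack([(u-m['cx'])/m['fx']*depth,(v-m['cy'])/m['fy']*depth,depth,np.ones_like(depth)],-1)
    return (p@np.array(m['T']).T)[...,:3]
def pose():
    s=ctrl.read_state(); return s,np.array(s['eef_pos']),R.from_euler('xyz',s['tool_rot'])
E
python3 - <<'E'
from h import *
s,p,r=pose(); print(s['clock'],p,s['tool_rot'],s['width'],s['force']); print(r.as_matrix())
ims=[]
for c in ['top','scene']:
    im,d=viewer.get_image(c); ims.append(im); P=cloud(c,d)
    for t in ['fixture','screw_grip','handle_grip','clamp_arm','bracket_seat','screw','tape_measure','sanding_block','pliers']:
        try: L=silhouettes(c,t)
        except Exception as e: print(t,e); continue
        for o in L[:2]:
            k=o['pixels']&(d>0); q=P[k]
            if len(q): print(c,t,round(o['score'],2),np.array(o['xy']),k.sum(),np.median(q,0),np.percentile(q,2,axis=0),np.percentile(q,98,axis=0))
im=np.vstack(ims); im=cv2.resize(im[...,::-1],(400,600),interpolation=cv2.INTER_AREA)
cv2.imwrite('pics/a.png',ims[0][...,::-1]);cv2.imwrite('pics/b.png',ims[1][...,::-1])
E
```

```text
0.0 [284.7 583.7 249.4] [-3.1  0.   2.7] 85.32499768484692 [-0.1  0.5 -0. ]
[[-0.9  0.4 -0. ]
 [ 0.4  0.9 -0. ]
 [-0.  -0.  -1. ]]
top fixture 0.47 [333.9 234.6] 190 [455.3 -34.6  14.3] [415.7 -57.2   6. ] [510.3  -0.3  44.8]
top screw_grip 0.57 [321.1 217.7] 161 [469.6   6.8 106.4] [459.3 -13.1  62.5] [484.7  27.  128.4]
top bracket_seat 0.74 [327.2 227.4] 146 [468.6 -18.5  60.8] [445.9 -35.6  17.5] [504.7  34.3  68.8]
top screw 0.56 [322.5 216.4] 164 [470.    5.6 106.2] [459.3 -17.6  61.6] [486.   26.8 128.4]
top tape_measure 0.85 [385.7 232. ] 335 [ 416.9 -210.4   44.9] [ 395.4 -244.5    6.6] [ 446.4 -182.    64.1]
top pliers 0.58 [179.8 261.2] 372 [453.9 471.7  10.1] [410.1 389.6   0.9] [470.7 542.5  16.7]
top pliers 0.3 [386.5 231.5] 413 [ 418.5 -211.8   39. ] [ 393.3 -254.1   -2.6] [ 480.1 -181.    63.2]
scene fixture 0.95 [292.  246.8] 3406 [477.6 111.5  21.3] [421.6 -53.3   3.3] [527.2 217.2 177.8]
scene screw_grip 0.67 [329.5 240.4] 379 [472.1   0.9 104.9] [461.  -16.3  59.2] [488.8  22.1 127.8]
scene handle_grip 0.65 [272.5 190.3] 334 [514.7 205.9 139.8] [500.4 165.9  71.9]
[... 236 characters left out ...]
seat 0.53 [291.4 246.2] 3452 [478.7 112.2  21.4] [421.8 -53.4   3. ] [529.  217.2 175. ]
scene screw 0.94 [328.9 242.2] 402 [472.4   1.1 106.3] [461.  -16.7  59.2] [489.   23.4 128.2]
scene tape_measure 0.78 [403.5 322.8] 775 [ 413.1 -223.9   43.2] [ 393.3 -248.7    4.8] [ 444.8 -184.2   63.1]
scene tape_measure 0.55 [329.6 243.8] 435 [472.3   1.1 103.9] [460.4 -16.7  55.6] [491.8  25.4 128.2]
scene sanding_block 0.28 [401.1 322.4] 813 [ 413.7 -224.1   42.1] [ 393.3 -249.2    0.2] [ 450.8 -182.5   63. ]
scene pliers 0.49 [196.4 207.1] 217 [457.  436.2  11.4] [432.1 383.1   2.3] [468.3 497.8  15.9]
scene pliers 0.46 [270.7 189.6] 249 [514.7 205.8 145. ] [500.6 167.5  79.3] [525.1 222.2 197.3]
```

View pics/b.png

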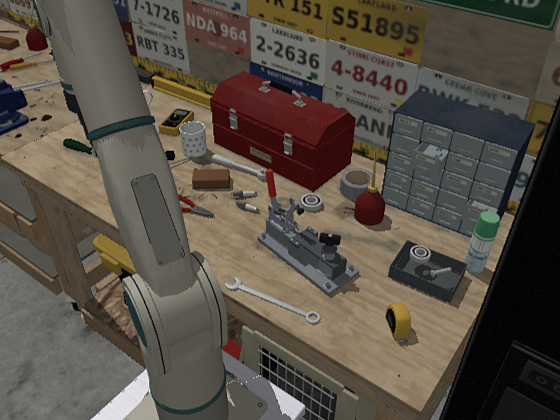

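```bash
python3 - <<'E'
from h import *
im,d=viewer.get_image('scene'); P=cloud('scene',d)
q=P[d>0]
q=q[(abs(q[:,0]-490)<90)&(q[:,1]>-120)&(q[:,1]<330)]
# plate top
pl=q[abs(q[:,2]-14)<3]; print('plate',len(pl),cv2.minAreaRect(pl[:,:2].astype(np.float32)))
g=q[(q[:,2]>106)&(q[:,1]<50)]; print('grip',len(g),g.mean(0),g[:,2].max(),cv2.minAreaRect(g[:,:2].astype(np.float32)))
for L in silhouettes('scene','handle_grip')[:1]:
    h=P[L['pixels']&(d>0)]
    for z in range(80,200,12):
        k=h[abs(h[:,2]-z)<6]
        if len(k): print('handle',z,len(k),np.median(k,0))
c=viewer.camera_model('scene'); print(np.array(c['T'])[:3,3])
im,d=viewer.get_image('wrist'); print(np.array(viewer.camera_model('wrist')['T']),viewer.camera_model('wrist')['fx'])
E
```

```text
plate 1238 ((502.3665771484375, 138.1030731201172), (394.72564697265625, 112.22148895263672), 79.1893081665039)
grip 206 [474.8   3.6 119.3] 129.93818845478222 ((475.9742736816406, 4.406406402587891), (22.992347717285156, 49.74957275390625), 20.406227111816406)
handle 80 12 [522.1 191.1  83.4]
handle 92 29 [512.6 192.2  91.8]
handle 104 24 [514.4 198.5 103.8]
handle 116 21 [515.6 202.8 116.1]
handle 128 22 [512.8 203.2 129.2]
handle 140 30 [513.3 204.7 139.9]
handle 152 36 [515.3 207.4 151.5]
handle 164 32 [513.3 210.  164.9]
handle 176 30 [514.5 212.6 177.2]
handle 188 32 [516.9 215.7 188.3]
[-339.4 -454.6  971.5]
[[  0.4   0.9   0.2 224.6]
 [  0.9  -0.4  -0.1 612.9]
 [  0.    0.3  -1.  375.6]
 [  0.    0.    0.    1. ]] 322.31924359311614
```

The scene view shows the fixture in the middle, with the red handle upright at about (270,185) and the black wing grip at about (328,240). Next I bring the wrist camera over it.

```bash
cat >> h.py <<'E'
def rel(target,yawdeg):
    s,p,r=pose(); t=R.from_euler('xyz',[np.pi,0,np.radians(yawdeg)])
    q=(r.inv()*t).as_rotvec()
    print('xyz',r.inv().apply(np.array(target)-p),'ang',np.round(q,3),'yaw',np.degrees(s['tool_rot'][2]).round(1),'q7',round(s['qpos'][6],2))
E
python3 -c "
from h import *
rel([500,140,310],78.6)"
```

```text
xyz [-388.1 -305.   -59.7] ang [-0.  -0.   1.3] yaw 154.0 q7 -0.02
```

```bash
python3 -m creep '[{"jaw":-1,"xyz":[-40,-30,-60],"angular":[0,0,0.18]},{"jaw":-1,"xyz":[-85,-65,-60],"angular":[0,0,0.36]},{"jaw":-1,"xyz":[-130,-100,-60],"angular":[0,0,0.54]},{"jaw":-1,"xyz":[-175,-137,-60],"angular":[0,0,0.72]},{"jaw":-1,"xyz":[-220,-172,-60],"angular":[0,0,0.9]},{"jaw":-1,"xyz":[-265,-207,-60],"angular":[0,0,1.08]},{"jaw":-1,"xyz":[-310,-242,-60],"angular":[0,0,1.26]},{"jaw":-1,"xyz":[-355,-277,-60],"angular":[0,0,1.316]},{"jaw":-1,"xyz":[-388,-305,-60],"angular":[0,0,1.316]},{"jaw":-1,"xyz":[-388,-305,-60],"angular":[0,0,1.316]},{"jaw":-1,"xyz":[-388,-305,-60],"angular":[0,0,1.316]}]'
cat >> h.py <<'E'
def look(c='wrist',targets=(),save=None):
    im,d=viewer.get_image(c); P=cloud(c,d)
    if save: cv2.imwrite(f'pics/{save}.png',im[...,::-1])
    out={}
    for t in targets:
        L=silhouettes(c,t)
        if L:
            k=cv2.erode(L[0]['pixels'].astype(np.uint8),np.ones((3,3)))>0
            out[t]=P[k&(d>0)]; print(t,round(L[0]['score'],2),np.array(L[0]['xy']),len(out[t]))
    return im,d,P,out
E
python3 - <<'E'
from h import *
s,p,r=pose(); print(s['clock'],p,np.degrees(s['tool_rot']),s['width'],s['qpos'])
im,d,P,o=look('wrist',['fixture','screw_grip','handle_grip','clamp_arm'],'c')
q=P[d>0]; q=q[(abs(q[:,0]-490)<120)&(q[:,1]>-140)&(q[:,1]<330)]
f=o.get('fixture',q); pl=f[abs(f[:,2]-14)<3]; print('plate',len(pl),cv2.minAreaRect(pl[:,:2].astype(np.float32)))
for n in ('screw_grip','handle_grip','clamp_arm'):
    if n in o:
        h=o[n]; print(n,np.median(h,0),np.percentile(h,[2,98],axis=0))
g=o.get('screw_grip')
if g is not None:
    zt=np.percentile(g[:,2],95); t=g[abs(g[:,2]-zt)<4]; print('top',zt,np.median(t[:,2]),len(t),cv2.minAreaRect(t[:,:2].astype(np.float32)))
h=o.get('handle_grip')
if h is not None:
    for z in range(100,205,12):
        k=h[abs(h[:,2]-z)<6]
        if len(k): print('handle',z,len(k),np.median(k,0))
E
```

```text
clock: 2.52
eef_pos: [499.6, 140.9, 310.3]
tool_rot: [-3.141, -0.001, 1.372]
force: [-0.5, -0.4, -0.3]
width: 0.0
gripper_force: 0.0
2.525 [499.6 140.9 310.3] [-180.    -0.    78.6] 0.002024677899343109 [-0.6  0.4  0.5  1.8 -0.2  1.  -0.3]
fixture 0.55 [280.5 176.6] 10401
handle_grip 0.56 [283.9 115. ] 1038
clamp_arm 0.59 [283.6 207.9] 842
plate 4379 ((496.7900695800781, 95.35299682617188), (235.14202880859375, 106.80374145507812), 78.90973663330078)
handle_grip [519.4 213.6 192.2] [[507.3 162.6  87.6]
 [528.  228.2 200.8]]
clamp_arm [504.5 134.5 145.5] [[493.1 102.2  98.1]
 [512.5 163.5 158.4]]
handle 100 56 [517.9 167.1  99.3]
handle 112 14 [516.3 197.8 107.9]
handle 124 1 [513.1 200.5 129.8]
handle 136 67 [516.6 201.5 133.1]
handle 148 54 [517.1 204.4 148.5]
handle 160 56 [517.3 206.7 160.1]
handle 172 72 [517.7 209.1 171.9]
handle 184 77 [518.6 211.5 184. ]
handle 196 537 [521.  220.5 199.2]
```

View pics/c.png

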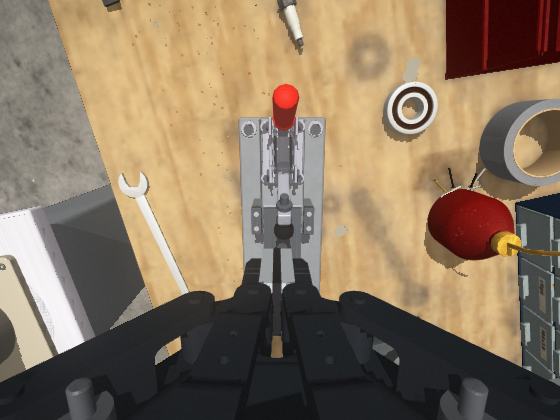

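The wrist view shows the red handle end at (285,95), the clamp arm's rubber tip at (285,215) and the fixture upright in the image, so the tool's x axis lies along fixture +y. I push the handle first with the closed fingers.

```bash
python3 -m creep '[{"jaw":-1,"xyz":[46,5,55],"angular":[0,0,0]},{"jaw":-1,"xyz":[46,5,112],"angular":[0,0,0]},{"jaw":-1,"xyz":[46,5,112],"angular":[0,0,0]},{"jaw":-1,"xyz":[61,5,112],"angular":[0,0,0]},{"jaw":-1,"xyz":[73,5,115],"angular":[0,0,0]},{"jaw":-1,"xyz":[84,5,119],"angular":[0,0,0]},{"jaw":-1,"xyz":[97,5,126],"angular":[0,0,0]},{"jaw":-1,"xyz":[109,5,135],"angular":[0,0,0]},{"jaw":-1,"xyz":[109,5,135],"angular":[0,0,0]}]'
python3 - <<'E'
from h import *
im,d,P,o=look('wrist',['handle_grip'],'d')
for h in o.values(): print(np.percentile(h,[5,50,95],axis=0))
E
```

```text
clock: 3.9
eef_pos: [525.6, 247.2, 174.1]
tool_rot: [-3.14, 0.001, 1.374]
force: [-0.5, 0.1, 0.1]
width: -0.2
gripper_force: 0.0
handle_grip 0.67 [278.5 212.3] 2384
[[523.9 252.5 145.7]
 [532.6 273.  159.1]
 [540.2 284.9 165.3]]
```

View pics/d.png

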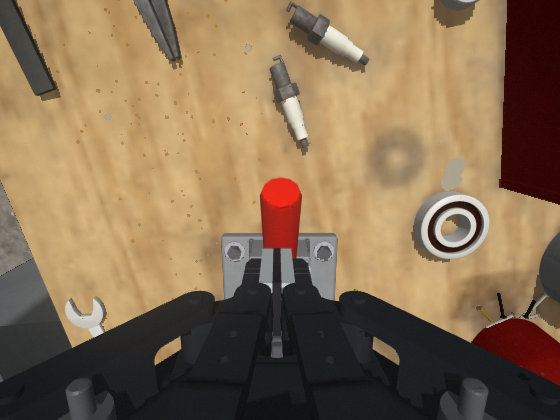

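The handle, with its end at (280,190), follows the fingers and is about half down. I continue to the stop.

```bash
python3 -m creep '[{"jaw":-1,"xyz":[9,0,11],"angular":[0,0,0]},{"jaw":-1,"xyz":[18,0,24],"angular":[0,0,0]},{"jaw":-1,"xyz":[22,0,35],"angular":[0,0,0]},{"jaw":-1,"xyz":[25,0,45],"angular":[0,0,0]},{"jaw":-1,"xyz":[26,0,50],"angular":[0,0,0]},{"jaw":-1,"xyz":[26,0,53],"angular":[0,0,0]},{"jaw":-1,"xyz":[26,0,53],"angular":[0,0,0]}]'
```

```text
clock: 4.88
eef_pos: [531.3, 271.1, 122.6]
tool_rot: [-3.141, 0.0, 1.371]
force: [-0.7, -0.0, 1.2]
width: 0.2
gripper_force: 0.9
```

```bash
python3 -m creep '[{"jaw":-1,"xyz":[0,0,2],"angular":[0,0,0]},{"jaw":-1,"xyz":[0,0,4],"angular":[0,0,0]},{"jaw":-1,"xyz":[0,0,4],"angular":[0,0,0]}]'
python3 - <<'E'
from h import *
im,d,P,o=look('wrist',['handle_grip'])
for h in o.values(): print(np.percentile(h,[5,50,95],axis=0))
E
```

```text
clock: 5.25
eef_pos: [531.5, 271.1, 122.0]
tool_rot: [-3.141, -0.002, 1.371]
force: [-7.7, -2.1, 28.8]
width: 0.1
gripper_force: 14.2
handle_grip 0.85 [276.4 221.5] 2358
[[522.6 225.8  97.8]
 [535.6 292.2 103.1]
 [544.  305.  105.1]]
```

```bash
python3 -m creep '[{"jaw":-1,"xyz":[0,0,-55],"angular":[0,0,0]},{"jaw":-1,"xyz":[0,0,-115],"angular":[0,0,0]},{"jaw":-0.2,"xyz":[0,0,-140],"angular":[0,0,0]},{"jaw":-0.2,"xyz":[-55,0,-140],"angular":[0,0,-0.12]},{"jaw":-0.2,"xyz":[-115,2,-140],"angular":[0,0,-0.3]},{"jaw":-0.2,"xyz":[-170,5,-140],"angular":[0,0,-0.45]},{"jaw":-0.2,"xyz":[-225,10,-140],"angular":[0,0,-0.55]},{"jaw":-0.2,"xyz":[-280,15,-140],"angular":[0,0,-0.55]},{"jaw":-0.2,"xyz":[-309,18,-140],"angular":[0,0,-0.55]},{"jaw":-0.2,"xyz":[-309,18,-140],"angular":[0,0,-0.55]}]'
cat > scr.py <<'E'
from h import *
def measure(save=None):
    s,p,r=pose()
    im,d,P,o=look('wrist',['screw_grip'],save)
    q=P[d>0]; q=q[(np.hypot(q[:,0]-475,q[:,1]-3)<45)&(q[:,2]<145)]
    zt=np.percentile(q[q[:,2]>100][:,2],80); t=q[abs(q[:,2]-zt)<4]
    (c,wh,a)=cv2.minAreaRect(t[:,:2].astype(np.float32))
    mu=t[:,:2].mean(0); w,v=np.linalg.eigh(np.cov((t[:,:2]-mu).T)); 
    print('pose',p,'top z',zt,len(t),'rect',np.array(c),np.array(wh),round(a,1),'mean',mu,'long axis deg',np.degrees(np.arctan2(v[1,1],v[0,1]))%180,'spread',np.sqrt(w))
    return P,d
E
python3 - <<'E'
from scr import *
measure('e'); s=ctrl.read_state(); print(s['qpos'],np.degrees(s['tool_rot']),s['width'])
im,d,P,o=look('wrist',['bracket_seat','clamp_arm','handle_grip'])
for n,h in o.items(): print(n,np.percentile(h,[5,50,95],axis=0))
E
```

```text
clock: 6.6
eef_pos: [487.6, -38.3, 258.6]
tool_rot: [3.141, 0.001, 1.916]
force: [-0.1, 0.3, 0.2]
width: 34.3
gripper_force: 0.0
screw_grip 0.59 [289.8 150.6] 1627
pose [487.6 -38.3 258.6] top z 127.98598544108533 1083 rect [479.6   7.7] [13.9 49.8] 24.9 mean [479.2   8.4] long axis deg 115.00750762040693 spread [ 3.9 14. ]
[-0.2  0.4  0.3  2.  -0.2  0.8  0.5] [180.   -0.  110.1] 33.88911034667578
bracket_seat 0.97 [307.6 103.6] 4293
clamp_arm 0.59 [350.6  43.9] 1169
bracket_seat [[459.5 -27.9  62.3]
 [484.1  53.1  63.6]
 [512.  102.5  64.8]]
clamp_arm [[489.7  80.2  92. ]
 [499.  107.5  95.5]
 [507.3 140.1 109.8]]
```

View pics/e.png

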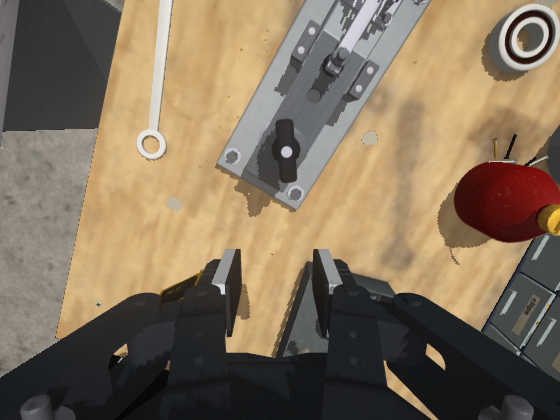

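The clamp arm now lies level at (340,60) with its tip on the bracket; the wing grip is at (286,150), its bar at 115°. I move above the screw with the fingers open and check before descending.

```bash
python3 -c "
from h import *
rel([479.6,7.7,165],115)"
```

```text
xyz [41.8  6.2 93.2] ang [ 0.  -0.  -0.1] yaw 110.2 q7 0.54
```

```bash
python3 -m creep '[{"jaw":-0.1,"xyz":[42,6,40],"angular":[0,0,-0.085]},{"jaw":-0.1,"xyz":[42,6,93],"angular":[0,0,-0.085]},{"jaw":-0.1,"xyz":[42,6,93],"angular":[0,0,-0.085]}]'
python3 - <<'E'
from scr import *
measure('f'); s=ctrl.read_state(); print(s['qpos'],np.degrees(s['tool_rot']),s['width'])
E
```

```text
clock: 7.28
eef_pos: [476.6, 7.4, 162.7]
tool_rot: [-3.134, -0.003, 2.009]
force: [-0.5, -1.0, 1.3]
width: 38.5
gripper_force: 0.0
screw_grip 0.66 [281.7 241.1] 3305
pose [476.6   7.4 162.7] top z 129.944412058808 2112 rect [481.6   5. ] [13.5 49.6] 24.7 mean [480.8   6.3] long axis deg 114.58993476917131 spread [ 3.9 14. ]
[-0.2  0.5  0.2  2.1 -0.2  0.6  0.6] [180.   0. 115.] 37.98526204043734
```

View pics/f.png

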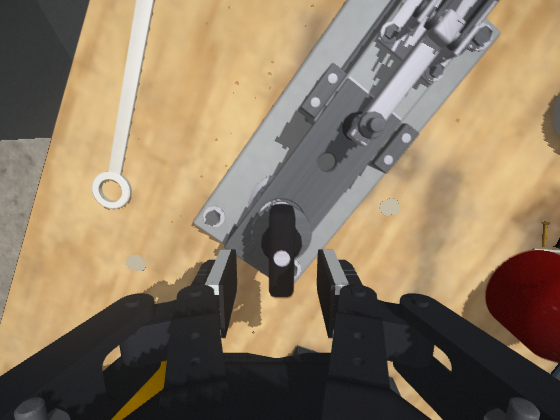

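```bash
python3 - <<'E'
from scr import *
measure(); measure()
rel([480.5,6.5,118],114.8)
im,d=viewer.get_image('scene');P=cloud('scene',d)
L=silhouettes('scene','screw'); g=P[L[0]['pixels']&(d>0)] if L else []
if len(g): print('scene ztop',np.percentile(g[:,2],[90,95,98]))
E
```

```text
screw_grip 0.64 [278.  231.6] 3242
pose [479.9   6.3 166. ] top z 128.72569846582823 2070 rect [480.1   5.4] [13.7 49.7] 25.2 mean [479.5   6.8] long axis deg 114.66735801172989 spread [ 3.9 14. ]
screw_grip 0.7 [275.4 233. ] 3295
pose [480.8   6.1 167.1] top z 128.01599604735387 2070 rect [479.4   5.4] [13.8 49.6] 24.5 mean [478.6   6.9] long axis deg 114.5227711444299 spread [ 3.9 14.1]
xyz [ 0.4 -0.1 49.1] ang [0. 0. 0.] yaw 114.9 q7 0.58
scene ztop [125.2 126.5 127.6]
```

```bash
python3 -m creep '[{"jaw":-0.1,"xyz":[-1,0,25],"angular":[0,0,0]},{"jaw":-0.1,"xyz":[-1,0,48],"angular":[0,0,0]},{"jaw":-0.4,"xyz":[-1,0,48],"angular":[0,0,0]},{"jaw":-0.59,"xyz":[-1,0,48],"angular":[0,0,0]},{"jaw":-0.59,"xyz":[-1,0,48],"angular":[0,0,0]},{"jaw":-0.59,"xyz":[-1,0,48],"angular":[0,0,0]},{"jaw":-0.59,"xyz":[-1,0,48],"angular":[0,0,0]}]'
cat >> scr.py <<'E'
def zs(save=None,n=2):
    s,p,r=pose(); v=[]
    for i in range(n):
        im,d=viewer.get_image('wrist');P=cloud('wrist',d)
        q=P[d>0]; q=q[(np.hypot(q[:,0]-480,q[:,1]-6.5)<27)&(q[:,2]<140)&(q[:,2]>100)]
        # points on the bar: in the tool frame within 7 mm of y=0, x 8..26 (towards camera)
        t=r.inv().apply(q-p); k=(abs(t[:,1])<5)&(t[:,0]>13)&(t[:,0]<26)
        v.append((np.median(q[k][:,2]).round(2) if k.any() else None,k.sum()))
    w=viewer.camera_model('wrist')
    if save: cv2.imwrite(f'pics/{save}.png',im[...,::-1])
    vs=[]
    im,d=viewer.get_image('scene');P=cloud('scene',d); q=P[d>0]
    for t in ('screw','screw_grip'):
        L=silhouettes('scene',t)
        if L: g=P[L[0]['pixels']&(d>0)]; vs.append(np.percentile(g[:,2],[5,50,95]))
    print(s['clock'],p,'yaw',np.degrees(s['tool_rot'])[2].round(1),'q7',round(s['qpos'][6],2),'wid',round(s['width'],1),'F',np.array(s['force']),'T',np.array(s['torque']),'wrist z',v,'scene',*vs)
E
python3 -c "
from scr import *
zs('g')"
```

```text
clock: 8.55
eef_pos: [479.9, 5.5, 117.7]
tool_rot: [3.141, 0.0, 2.007]
force: [-0.3, -0.0, -0.7]
width: 17.9
gripper_force: 12.1
8.55 [479.9   5.5 117.7] yaw 115.0 q7 0.61 wid 17.9 F [-0.3 -0.  -0.7] T [-0.   0.1  0. ] wrist z [(np.float64(127.05), np.int64(1116)), (np.float64(127.09), np.int64(1117))] scene [ 57.   88.8 125.7]
```

View pics/g.png

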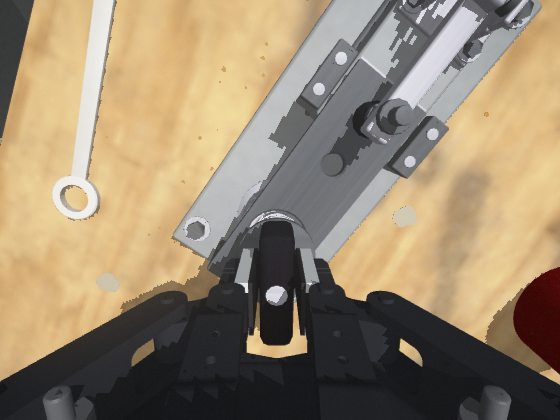

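The bar sits between the loosely closed fingers at (277,290) and its top reads steadily (z = 127.05). I turn backward in small steps.

```bash
python3 -m creep '[{"jaw":-0.59,"xyz":[0,0,0],"angular":[0,0,-0.15]},{"jaw":-0.59,"xyz":[0,0,0],"angular":[0,0,-0.3]},{"jaw":-0.59,"xyz":[0,0,0],"angular":[0,0,-0.45]},{"jaw":-0.59,"xyz":[0,0,0],"angular":[0,0,-0.45]}]'
python3 -c "
from scr import *
zs()"
```

```text
clock: 9.3
eef_pos: [480.7, 5.1, 118.2]
tool_rot: [3.14, 0.002, 2.457]
force: [-0.2, -1.0, 7.6]
width: 17.7
gripper_force: 12.7
9.3 [480.7   5.1 118.2] yaw 140.8 q7 0.9 wid 17.7 F [-0.2 -1.   7.6] T [-0.1  0.1 -0. ] wrist z [(np.float64(127.82), np.int64(1148)), (np.float64(127.8), np.int64(1145))] scene [ 57.8  89.  127.6] [ 59.5  88.8 126.2]
```

```bash
python3 -m creep '[{"jaw":-0.55,"xyz":[0,0,0],"angular":[0,0,-0.05]},{"jaw":-0.55,"xyz":[0,0,0],"angular":[0,0,-0.1]},{"jaw":-0.55,"xyz":[0,0,0],"angular":[0,0,-0.1]}]'
python3 - <<'E'
from scr import *
zs(); measure()
E
```

```text
clock: 9.93
eef_pos: [479.6, 5.5, 117.2]
tool_rot: [-3.142, -0.0, 2.557]
force: [-0.3, 0.2, 0.3]
width: 19.5
gripper_force: 0.0
9.925 [479.6   5.5 117.2] yaw 146.5 q7 0.97 wid 19.5 F [-0.3  0.2  0.3] T [-0. -0.  0.] wrist z [(np.float64(127.78), np.int64(1045)), (np.float64(127.74), np.int64(1047))] scene [ 58.3  88.9 126.9] [ 58.2  88.4 126.3]
screw_grip 0.82 [278.1 271.3] 5039
pose [479.6   5.5 117.2] top z 133.68179579290597 1073 rect [477.7   8.9] [38.8 34.8] 88.2 mean [475.5   7.5] long axis deg 56.817515569453825 spread [ 7.4 11.2]
```

```bash
python3 -m creep '[{"jaw":-0.55,"xyz":[0,0,0],"angular":[0,0,-0.1]},{"jaw":-0.55,"xyz":[0,0,0],"angular":[0,0,-0.2]},{"jaw":-0.55,"xyz":[0,0,0],"angular":[0,0,-0.2]}]'
python3 -c "
from scr import *
zs(n=1)"
```

```text
clock: 10.65
eef_pos: [479.8, 5.5, 117.3]
tool_rot: [3.141, 0.0, 2.756]
force: [0.1, -0.7, 0.5]
width: 19.4
gripper_force: 0.5
10.65 [479.8   5.5 117.3] yaw 157.9 q7 1.09 wid 19.4 F [ 0.1 -0.7  0.5] T [ 0. -0.  0.] wrist z [(np.float64(127.65), np.int64(961))] scene [ 57.2  89.3 126.9] [ 60.   89.4 127.1]
```

```bash
python3 -m creep '[{"jaw":-0.55,"xyz":[0,0,0],"angular":[0,0,-0.08]},{"jaw":-0.55,"xyz":[0,0,0],"angular":[0,0,-0.15]},{"jaw":-0.55,"xyz":[0,0,0],"angular":[0,0,-0.15]}]'
python3 -c "
from scr import *
zs(n=1)"
```

```text
clock: 11.22
eef_pos: [479.8, 5.4, 117.4]
tool_rot: [3.142, 0.0, 2.905]
force: [-0.4, 0.5, 1.1]
width: 19.4
gripper_force: 1.2
11.225 [479.8   5.4 117.4] yaw 166.5 q7 1.19 wid 19.4 F [-0.4  0.5  1.1] T [-0.  0.  0.] wrist z [(np.float64(127.76), np.int64(955))] scene [ 59.7  91.4 128.1]
```

```bash
python3 -m creep '[{"jaw":-0.55,"xyz":[0,0,0],"angular":[0,0,-0.08]},{"jaw":-0.55,"xyz":[0,0,0],"angular":[0,0,-0.15]},{"jaw":-0.55,"xyz":[0,0,0],"angular":[0,0,-0.15]}]'
python3 -c "
from scr import *
zs(n=1,save='i')"
```

```text
clock: 11.8
eef_pos: [479.6, 5.3, 117.3]
tool_rot: [-3.141, -0.0, 3.055]
force: [-1.0, -1.0, 2.2]
width: 18.9
gripper_force: 1.9
11.8 [479.6   5.3 117.3] yaw 175.1 q7 1.28 wid 18.9 F [-1.  -1.   2.2] T [-0.1  0.   0. ] wrist z [(np.float64(127.72), np.int64(948))] scene [ 60.   90.9 127.9] [ 60.2  92.  128.6]
```

View pics/i.png

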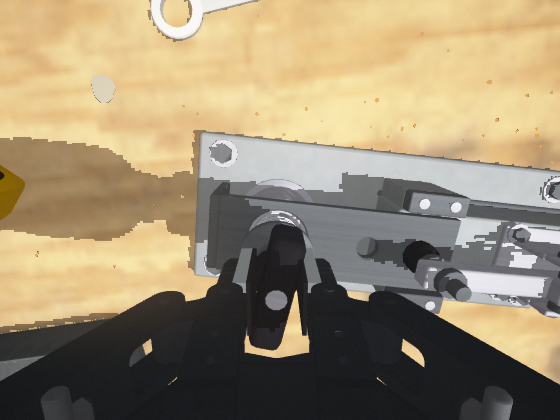

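The bar at (277,290) lags about 13° behind the fingers, since the loose jaws have play, and it has not dropped yet. I continue, now tracking the bar angle too.

```bash
cat >> scr.py <<'E'
def ang(n=1):
    for i in range(n):
        s,p,r=pose()
        im,d=viewer.get_image('wrist');P=cloud('wrist',d)
        q=P[(d>0)&(im.max(2)<80)]; t=r.inv().apply(q-p)
        k=(abs(t[:,1])<12)&(t[:,0]>-27)&(t[:,0]<27)&(q[:,2]>100)&(q[:,2]<140)
        q,t=q[k],t[k]; z0=np.median(q[(t[:,0]>10)&(abs(t[:,1])<6)][:,2]); k=abs(q[:,2]-z0)<1.2; q,t=q[k],t[k]
        c,wh,a=cv2.minAreaRect(q[:,:2].astype(np.float32)); w,v=np.linalg.eigh(np.cov(t[:,:2].T)); b=np.degrees(np.arctan(v[1,1]/v[0,1]))
        y=np.degrees(s['tool_rot'][2]); print('t',s['clock'],'z',round(z0,2),'n',len(q),'rel tool',round(b,1),'yaw',round(y,1),'bar',round((y-b)%180,1),'c',np.array(c),np.array(wh),'q7',round(s['qpos'][6],2),'F',np.array(s['force']),'w',round(s['width'],1),'gf',round(s['gripper_force'],1))
E
python3 -c "
from scr import *
ang()"
python3 -m creep '[{"jaw":-0.55,"xyz":[0,0,0],"angular":[0,0,-0.08]},{"jaw":-0.55,"xyz":[0,0,0],"angular":[0,0,-0.15]},{"jaw":-0.55,"xyz":[0,0,0],"angular":[0,0,-0.15]}]' >/dev/null
python3 -c "
from scr import *
ang()"
```

```text
t 12.0 z 128.05 n 2633 rel tool 13.1 yaw 175.1 bar 161.9 c [479.6   4.2] [22.2 49.3] q7 1.28 F [-0.8 -0.8  3.1] w 19.3 gf 2.1
t 12.425 z 127.74 n 2594 rel tool 13.1 yaw -176.3 bar 170.6 c [479.4   5.1] [49.  22.3] q7 1.38 F [-0.1 -0.6 -0.9] w 19.2 gf 1.7
```

```bash
python3 -m creep '[{"jaw":-0.55,"xyz":[0,0,0],"angular":[0,0,-0.06]},{"jaw":-0.55,"xyz":[0,0,0],"angular":[0,0,-0.12]},{"jaw":-0.55,"xyz":[0,0,0],"angular":[0,0,-0.12]}]' >/dev/null
python3 -c "
from scr import *
ang()"
```

```text
t 12.85 z 123.12 n 2495 rel tool 12.8 yaw -169.5 bar 177.7 c [479.1   5.6] [48.9 22.2] q7 1.46 F [-0.1 -0.6 -0.7] w 19.0 gf 0.4
```

```bash
python3 -m creep '[{"jaw":-0.55,"xyz":[0,0,0],"angular":[0,0,-0.06]},{"jaw":-0.55,"xyz":[0,0,0],"angular":[0,0,-0.12]},{"jaw":-0.55,"xyz":[0,0,0],"angular":[0,0,-0.12]}]' >/dev/null
python3 -c "
from scr import *
ang()"
```

```text
t 13.275 z 123.31 n 2489 rel tool 12.9 yaw -162.6 bar 4.5 c [479.7   3.8] [49.6 22.1] q7 1.54 F [-0.4 -0.6  1.1] w 18.9 gf 0.7
```

The screw dropped by about 5 mm at a bar angle of 171–178°, and I went 0.1 rad past it. Now I turn forward, following it down.

```bash
python3 -m creep '[{"jaw":-0.55,"xyz":[0,0,1],"angular":[0,0,0.17]},{"jaw":-0.55,"xyz":[0,0,2],"angular":[0,0,0.34]},{"jaw":-0.55,"xyz":[0,0,3],"angular":[0,0,0.51]},{"jaw":-0.55,"xyz":[0,0,3.5],"angular":[0,0,0.68]},{"jaw":-0.55,"xyz":[0,0,4],"angular":[0,0,0.85]},{"jaw":-0.55,"xyz":[0,0,4.4],"angular":[0,0,1.02]},{"jaw":-0.55,"xyz":[0,0,4.7],"angular":[0,0,1.19]},{"jaw":-0.55,"xyz":[0,0,5],"angular":[0,0,1.36]},{"jaw":-0.55,"xyz":[0,0,5.3],"angular":[0,0,1.53]},{"jaw":-0.55,"xyz":[0,0,5.6],"angular":[0,0,1.7]},{"jaw":-0.55,"xyz":[0,0,6],"angular":[0,0,1.8]},{"jaw":-0.55,"xyz":[0,0,6],"angular":[0,0,1.8]}]'
python3 -c "
from scr import *
ang()"
```

```text
clock: 14.82
eef_pos: [479.5, 5.8, 111.2]
tool_rot: [-3.141, 0.0, 1.647]
force: [0.5, 0.5, -0.5]
width: 19.3
gripper_force: 0.2
t 14.825 z 120.81 n 2750 rel tool -12.7 yaw 94.4 bar 107.1 c [479.2   5.5] [22.2 49. ] q7 0.39 F [ 0.5  0.5 -0.5] w 19.3 gf 0.2
```

```bash
python3 -m creep '[{"jaw":-0.55,"xyz":[0,0,0.3],"angular":[0,0,0.17]},{"jaw":-0.55,"xyz":[0,0,0.6],"angular":[0,0,0.34]},{"jaw":-0.55,"xyz":[0,0,1],"angular":[0,0,0.51]},{"jaw":-0.55,"xyz":[0,0,1.3],"angular":[0,0,0.68]},{"jaw":-0.55,"xyz":[0,0,1.6],"angular":[0,0,0.85]},{"jaw":-0.55,"xyz":[0,0,2],"angular":[0,0,1.02]},{"jaw":-0.55,"xyz":[0,0,2.3],"angular":[0,0,1.19]},{"jaw":-0.55,"xyz":[0,0,2.6],"angular":[0,0,1.36]},{"jaw":-0.55,"xyz":[0,0,3],"angular":[0,0,1.53]},{"jaw":-0.55,"xyz":[0,0,3.3],"angular":[0,0,1.7]},{"jaw":-0.55,"xyz":[0,0,3.6],"angular":[0,0,1.8]},{"jaw":-0.55,"xyz":[0,0,3.6],"angular":[0,0,1.8]}]'
python3 -c "
from scr import *
ang(); print(np.array(ctrl.read_state()['qpos']))"
```

```text
clock: 16.38
eef_pos: [479.8, 5.4, 107.5]
tool_rot: [3.141, 0.0, -0.151]
force: [-0.1, -0.2, 0.2]
width: 19.3
gripper_force: 0.1
t 16.375 z 117.29 n 2564 rel tool -12.4 yaw -8.7 bar 3.8 c [480.2   5. ] [22.4 48.7] q7 -0.85 F [-0.1 -0.2  0.2] w 19.3 gf 0.1
[-0.5  0.8  0.8  2.1 -0.9  0.6 -0.8]
```

Everything tracks well: the bar is at 3.8° with about 188° to go. I open, lift clear, turn the tool back half a turn and regrip.

```bash
python3 -m creep '[{"jaw":-0.1,"xyz":[0,0,0],"angular":[0,0,0]},{"jaw":-0.1,"xyz":[0,0,0],"angular":[0,0,0]},{"jaw":-0.1,"xyz":[0,0,-20],"angular":[0,0,0]},{"jaw":-0.1,"xyz":[0,0,-42],"angular":[0,0,0]},{"jaw":-0.1,"xyz":[0,0,-42],"angular":[0,0,-0.18]},{"jaw":-0.1,"xyz":[0,0,-42],"angular":[0,0,-0.36]},{"jaw":-0.1,"xyz":[0,0,-42],"angular":[0,0,-0.54]},{"jaw":-0.1,"xyz":[0,0,-42],"angular":[0,0,-0.72]},{"jaw":-0.1,"xyz":[0,0,-42],"angular":[0,0,-0.9]},{"jaw":-0.1,"xyz":[0,0,-42],"angular":[0,0,-1.08]},{"jaw":-0.1,"xyz":[0,0,-42],"angular":[0,0,-1.26]},{"jaw":-0.1,"xyz":[0,0,-42],"angular":[0,0,-1.4]}]'
python3 -m creep '[{"jaw":-0.1,"xyz":[0,0,0],"angular":[0,0,-0.18]},{"jaw":-0.1,"xyz":[0,0,0],"angular":[0,0,-0.36]},{"jaw":-0.1,"xyz":[0,0,0],"angular":[0,0,-0.54]},{"jaw":-0.1,"xyz":[0,0,0],"angular":[0,0,-0.72]},{"jaw":-0.1,"xyz":[0,0,0],"angular":[0,0,-0.9]},{"jaw":-0.1,"xyz":[0,0,0],"angular":[0,0,-1.08]},{"jaw":-0.1,"xyz":[0,0,0],"angular":[0,0,-1.26]},{"jaw":-0.1,"xyz":[0,0,0],"angular":[0,0,-1.44]},{"jaw":-0.1,"xyz":[0,0,0],"angular":[0,0,-1.62]},{"jaw":-0.1,"xyz":[0,0,0],"angular":[0,0,-1.8]},{"jaw":-0.1,"xyz":[0,0,0],"angular":[0,0,-1.8]},{"jaw":-0.1,"xyz":[0,0,0],"angular":[0,0,-1.8]}]'
python3 -c "
from scr import *
ang()"
```

```text
clock: 17.92
eef_pos: [479.7, 5.4, 149.8]
tool_rot: [3.141, -0.0, 1.252]
force: [-0.3, -0.6, -0.6]
width: 38.2
gripper_force: 0.0
clock: 19.42
eef_pos: [479.7, 5.2, 149.7]
tool_rot: [-3.142, 0.0, 3.044]
force: [0.6, -0.3, 0.1]
width: 38.0
gripper_force: 0.0
t 19.425 z 117.55 n 1600 rel tool -9.2 yaw 174.4 bar 3.6 c [479.6   4.6] [49.1 13.2] q7 1.33 F [ 0.6 -0.3  0.1] w 38.0 gf 0.0
```

```bash
python3 -m creep '[{"jaw":-0.1,"xyz":[0,0,20],"angular":[0,0,0]},{"jaw":-0.1,"xyz":[0,0,43],"angular":[0,0,0]},{"jaw":-0.4,"xyz":[0,0,43],"angular":[0,0,0]},{"jaw":-0.55,"xyz":[0,0,43],"angular":[0,0,0]},{"jaw":-0.55,"xyz":[0,0,43],"angular":[0,0,0]},{"jaw":-0.55,"xyz":[0,0,43],"angular":[0,0,0.1]},{"jaw":-0.55,"xyz":[0,0,43.5],"angular":[0,0,0.27]},{"jaw":-0.55,"xyz":[0,0,44],"angular":[0,0,0.44]},{"jaw":-0.55,"xyz":[0,0,44.4],"angular":[0,0,0.61]},{"jaw":-0.55,"xyz":[0,0,44.8],"angular":[0,0,0.78]},{"jaw":-0.55,"xyz":[0,0,45.1],"angular":[0,0,0.9]},{"jaw":-0.55,"xyz":[0,0,45.1],"angular":[0,0,0.9]}]'
python3 -c "
from scr import *
ang()"
```

```text
clock: 20.98
eef_pos: [479.9, 5.8, 105.2]
tool_rot: [3.141, 0.0, 2.148]
force: [1.0, -0.5, -0.1]
width: 19.3
gripper_force: 0.0
t 20.975 z 115.58 n 2740 rel tool -12.5 yaw 123.1 bar 135.6 c [478.8   6.2] [22.2 49.2] q7 0.77 F [ 1.  -0.5 -0.1] w 19.3 gf 0.0
```

```bash
python3 -m creep '[{"jaw":-0.55,"xyz":[0,0,0.3],"angular":[0,0,0.17]},{"jaw":-0.55,"xyz":[0,0,0.6],"angular":[0,0,0.34]},{"jaw":-0.55,"xyz":[0,0,1],"angular":[0,0,0.51]},{"jaw":-0.55,"xyz":[0,0,1.3],"angular":[0,0,0.68]},{"jaw":-0.55,"xyz":[0,0,1.6],"angular":[0,0,0.85]},{"jaw":-0.55,"xyz":[0,0,2],"angular":[0,0,1.02]},{"jaw":-0.55,"xyz":[0,0,2.3],"angular":[0,0,1.19]},{"jaw":-0.55,"xyz":[0,0,2.6],"angular":[0,0,1.36]},{"jaw":-0.55,"xyz":[0,0,3],"angular":[0,0,1.53]},{"jaw":-0.55,"xyz":[0,0,3.3],"angular":[0,0,1.7]},{"jaw":-0.55,"xyz":[0,0,3.6],"angular":[0,0,1.87]},{"jaw":-0.55,"xyz":[0,0,4],"angular":[0,0,2.04]}]'
python3 -m creep '[{"jaw":-0.55,"xyz":[0,0,0.4],"angular":[0,0,0.16]},{"jaw":-0.55,"xyz":[0,0,0.4],"angular":[0,0,0.16]},{"jaw":-0.55,"xyz":[0,0,0.4],"angular":[0,0,0.16]}]'
python3 -c "
from scr import *
ang(2)"
```

```text
clock: 22.52
eef_pos: [479.2, 6.0, 100.8]
tool_rot: [-3.14, 0.001, 0.104]
force: [-2.3, 0.4, 3.5]
width: 19.3
gripper_force: 2.9
clock: 22.9
eef_pos: [479.7, 5.8, 100.1]
tool_rot: [-3.141, 0.0, -0.05]
force: [-0.2, 0.0, -0.0]
width: 19.1
gripper_force: 0.4
t 22.9 z 111.82 n 2877 rel tool -12.0 yaw -2.8 bar 9.1 c [479.8   5.3] [22.  49.2] q7 -0.72 F [-0.2  0.  -0. ] w 19.1 gf 0.4
t 22.95 z 111.88 n 2881 rel tool -12.2 yaw -2.9 bar 9.3 c [479.8   4.3] [48.9 22. ] q7 -0.72 F [ 0.   0.8 -0.8] w 19.0 gf 0.4
```

```bash
python3 -m creep '[{"jaw":-0.55,"xyz":[0,0,0],"angular":[0,0,-0.1]},{"jaw":-0.6,"xyz":[0,0,0],"angular":[0,0,-0.1]},{"jaw":-0.65,"xyz":[0,0,0],"angular":[0,0,-0.1]},{"jaw":-0.7,"xyz":[0,0,0],"angular":[0,0,-0.1]},{"jaw":-1,"xyz":[0,0,0],"angular":[0,0,-0.1]},{"jaw":-1,"xyz":[0,0,0],"angular":[0,0,-0.1]},{"jaw":-1,"xyz":[0,0,0],"angular":[0,0,-0.1]},{"jaw":-1,"xyz":[0,0,0],"angular":[0,0,-0.1]},{"jaw":-1,"xyz":[0,0,0],"angular":[0,0,-0.1]}]'
python3 - <<'E'
from scr import *
ang(2); im,d,P,o=look('scene',['handle_grip','clamp_arm','screw'],'z')
for n,h in o.items(): print(n,np.percentile(h,[5,50,95],axis=0))
im2,_=viewer.get_image('wrist')
a=cv2.resize(im[130:340,180:460],(560,420))
cv2.imwrite('pics/final.png',cv2.resize(np.hstack([a,im2])[...,::-1],(800,300),interpolation=cv2.INTER_AREA))
E
```

```text
clock: 24.12
eef_pos: [480.2, 5.5, 100.4]
tool_rot: [-3.142, -0.001, 0.047]
force: [1.8, 2.1, 5.0]
width: 15.3
gripper_force: 58.6
t 24.125 z 111.8 n 2851 rel tool -5.7 yaw 2.7 bar 8.4 c [479.6   4. ] [49.2 18.2] q7 -0.65 F [1.8 2.1 5. ] w 15.3 gf 58.6
t 24.175 z 111.78 n 2859 rel tool -5.8 yaw 2.7 bar 8.5 c [479.7   4. ] [49.  18.2] q7 -0.65 F [1.9 2.  6.1] w 15.6 gf 58.6
handle_grip 0.72 [266.8 199.4] 107
clamp_arm 0.46 [301.7 223.3] 140
screw 0.74 [327.8 251.8] 95
handle_grip [[503.2 176.7  82.8]
 [519.  232.1 100.6]
 [531.3 290.  104.5]]
clamp_arm [[487.2  79.8  72.2]
 [493.3  96.5  91.9]
 [504.  142.8 101.4]]
screw [[453.5 -10.8  68. ]
 [463.4  -0.7  74.8]
 [473.8  11.9 110. ]]
```

View pics/final.png

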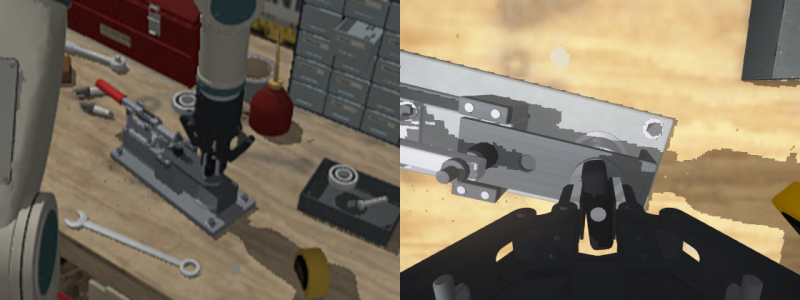

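The handle lies level and shut, and the bracket is in place. The bar is pinched about 6° askew, so I square the fingers to it.

```bash
python3 -m creep '[{"jaw":-0.58,"xyz":[0,0,0],"angular":[0,0,0]},{"jaw":-0.58,"xyz":[0,0,0],"angular":[0,0,-0.05]},{"jaw":-0.58,"xyz":[0,0,0],"angular":[0,0,-0.1]},{"jaw":-0.65,"xyz":[0,0,0],"angular":[0,0,-0.1]},{"jaw":-1,"xyz":[0,0,0],"angular":[0,0,-0.1]},{"jaw":-1,"xyz":[0,0,0],"angular":[0,0,-0.1]},{"jaw":-1,"xyz":[0,0,0],"angular":[0,0,-0.1]},{"jaw":-1,"xyz":[0,0,0],"angular":[0,0,-0.1]}]'
python3 -c "
from scr import *
ang(2)"
```

```text
clock: 25.48
eef_pos: [479.8, 5.8, 100.5]
tool_rot: [-3.141, -0.0, 0.146]
force: [-0.6, 2.3, 6.7]
width: 15.2
gripper_force: 58.5
t 25.475 z 111.98 n 2845 rel tool -5.1 yaw 8.4 bar 13.5 c [479.4   4.6] [49.4 18.1] q7 -0.57 F [-0.6  2.3  6.7] w 15.2 gf 58.5
t 25.525 z 111.96 n 2852 rel tool -5.0 yaw 8.4 bar 13.4 c [479.3   3.9] [48.6 18.1] q7 -0.57 F [1.2 1.9 7.9] w 15.4 gf 58.5
```

```bash
python3 -m creep '[{"jaw":-0.5,"xyz":[0,0,0],"angular":[0,0,0]},{"jaw":-0.5,"xyz":[0,0,0],"angular":[0,0,0]},{"jaw":-0.5,"xyz":[0,0,0],"angular":[0,0,0]},{"jaw":-0.5,"xyz":[0,0,0],"angular":[0,0,-0.09]},{"jaw":-0.5,"xyz":[0,0,0],"angular":[0,0,-0.09]},{"jaw":-0.65,"xyz":[0,0,0],"angular":[0,0,-0.09]},{"jaw":-1,"xyz":[0,0,0],"angular":[0,0,-0.09]},{"jaw":-1,"xyz":[0,0,0],"angular":[0,0,-0.09]},{"jaw":-1,"xyz":[0,0,0],"angular":[0,0,-0.09]},{"jaw":-1,"xyz":[0,0,0.2],"angular":[0,0,0.01]},{"jaw":-1,"xyz":[0,0,0.4],"angular":[0,0,0.11]},{"jaw":-1,"xyz":[0,0,0.4],"angular":[0,0,0.11]}]'
python3 -c "
from scr import *
ang(2)"
```

```text
clock: 27.08
eef_pos: [480.1, 5.3, 99.9]
tool_rot: [3.141, -0.001, 0.036]
force: [-0.5, 0.5, 4.4]
width: 15.1
gripper_force: 58.8
t 27.075 z 111.4 n 2806 rel tool -0.8 yaw 2.1 bar 2.8 c [480.    3.6] [49.1 18.2] q7 -0.65 F [-0.5  0.5  4.4] w 15.1 gf 58.8
t 27.125 z 111.51 n 2867 rel tool -0.7 yaw 2.1 bar 2.8 c [480.    3.8] [48.9 18.2] q7 -0.65 F [0.4 0.9 4.2] w 15.0 gf 58.8
```

```bash
python3 -c "
from h import *
print(ctrl.finish_job())"
```

```text
the job is handed in; nothing more can be done
None
```

The job is handed in: the clamp is shut over centre on the bracket, and the screw was backed off to its drop (about 0.1 rad past it), then turned forward about 350° (roughly 12 mm down); the fingers still hold the wing grip.

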